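Load the sprung cup lift at the coffee bar

TASK

Take the wooden cover off the cup lift and lay it on the round orange mat, then load the lift: the white cup upright in the middle of the sprung platform, and after it the orange cup stacked squarely on the white one. Hold each cup and go down with it until the spring carries it before letting go, so that the platform never drops or springs up and is never pushed to its bottom stop. Leave the other things on the counter where they are.

Things in the scene. Friction and masses are not known exactly. Their poses are not given: they have to be found in the camera images.
- lift: Steel cup lift, fixed. Origin on the counter under the platform's centre. Base plate 130 (x) x 120 (y) x 12 mm; two upright cheeks 6 mm thick, 90 mm wide (y), inner faces at x = +-45 mm, tops 150 mm above the counter. Open to +y and -y: fingers closing along the lift's y axis go down freely beside a cup. May be turned about the vertical.
- platform (a joint): How far the platform has sunk, m: 0 = up (empty), 0.095 = bottom stop. Spring 56 N/m, preload 0.3 N, light damping: sinks about 30 mm for the first cup, 35 mm more for the second (each +-6, hidden masses vary). A cup let go within 10 mm of balance settles quietly; let go on the unsunk platform it makes it drop.
- platform_top (a point): Centre of the platform's top face: black disc, 80 mm diameter, with an orange circle, between the cheeks; 135 mm above the counter when empty. It sinks straight down. Its z axis is up.
- cover_knob (a point): Middle of the black knob (26 mm diameter, 34 mm tall) of the loose wooden cover, 0.18 kg: board 120 x 100 x 8 mm on the cheek tops, two strips 8 mm deep under it dropping between the cheeks (4 mm play), so lift straight up 15 mm first. This point is 19 mm above the board's top, 35 mm above the strips' undersides, on which it stands when laid down. Axes as the lift's.
- mat: Orange round mat, fixed, 144 mm diameter, 3 mm thick; origin at its centre on the counter.
- white_cup_mid (a point): Centre, half-way up, of the white handleless stacking cup: 58 mm outer diameter, 62 mm tall, straight sides from 10 mm up; below that a foot 40 mm in diameter, 10 mm high. Opening 51 mm wide. Mass about 0.2 kg. Stands upright on the counter; z axis up.
- orange_cup_mid (a point): Centre, half-way up, of the orange cup, same shape and mass as the white one. Stacked, its foot enters the lower cup's mouth with 5.5 mm play all round and its shoulder rests on the rim, so its centre is then 52 mm above the lower cup's centre.
- tamper_mid (a point): Middle of an aluminium tamper standing upright, 54 mm diameter, 92 mm tall. Bystander.
- pitcher_mid (a point): Middle of a steel milk pitcher, 84 mm diameter, 95 mm tall, with a handle. Bystander.
- jar_mid (a point): Middle of an amber sugar jar, 72 mm diameter, 100 mm tall. Bystander.
- glass_mid (a point): Middle of a clear shot glass, 48 mm diameter, 55 mm tall. Bystander.
- spoon_mid (a point): Middle of a spoon lying flat, 140 mm long. Bystander.
- knock_box: Steel knock box, fixed, 130 x 150 x 120 mm tall; origin at the centre of its underside. Bystander.

How it is judged:
On the way, in this order (a step that is already met when the one before it is completed fails the run):
1. the cover lies flat on the orange mat, let go (horizontal distance between cover_knob and mat below 0.045 m and angle between cover_knob's own z axis and vertical below 0.08 rad and height (world z) of cover_knob below 0.055 m and contact force between the fingers and anything else below 0.2 N), for 0.2 s.
2. the white cup stands upright in the middle of the platform, let go, carried by the spring (horizontal distance between white_cup_mid and platform_top below 0.012 m and z of white_cup_mid in the frame of platform_top between 0.026 and 0.036 m and angle between white_cup_mid's own z axis and vertical below 0.08 rad and contact force between the fingers and anything else below 0.2 N and value of joint platform above 0.018 m), for 0.2 s.
3. the orange cup sits squarely on the white one, let go, both carried by the spring (horizontal distance between white_cup_mid and platform_top below 0.012 m and z of white_cup_mid in the frame of platform_top between 0.026 and 0.036 m and angle between each of white_cup_mid, orange_cup_mid's own z axis and vertical below 0.08 rad and horizontal distance between orange_cup_mid and white_cup_mid below 0.0075 m and z of orange_cup_mid in the frame of white_cup_mid between 0.048 and 0.056 m and contact force between the fingers and anything else below 0.2 N and value of joint platform above 0.04 m), for 0.2 s.
At the end, for the whole second after the job is handed in: Cover flat on the mat, centres within 45 mm. White cup on the platform within 12 mm of its centre; orange cup seated on it within 7.5 mm of its centre line, 48 to 56 mm above; cups and cover upright within 0.08 rad. Platform sunk 40 to 90 mm, at rest; nothing held (all of step 3 and horizontal distance between cover_knob and mat below 0.045 m and angle between cover_knob's own z axis and vertical below 0.08 rad and height (world z) of cover_knob below 0.055 m and velocity of joint platform between -0.01 and 0.01 m/s and value of joint platform below 0.09 m); the robot touches nothing.
It fails at once if the platform drops or springs up (faster than 0.18 m/s) (velocity of joint platform above 0.18 m/s or velocity of joint platform below -0.18 m/s).
It fails at once if the platform is pushed to its bottom stop (past 91 mm) (value of joint platform above 0.091 m).
It fails at once if a cup is tipped over (more than 0.6 rad) (angle between any of white_cup_mid, orange_cup_mid's own z axis and vertical above 0.6 rad).
It fails at once if a bystander (tamper, pitcher, jar, glass, spoon) is moved by more than 30 mm (distance of any of tamper_mid, pitcher_mid, jar_mid, glass_mid, spoon_mid from where it was at the start of the episode above 0.03 m).
It also fails if it takes over 72 s, if anything falls off the work surface, if the arm or the gripper's body presses on something with over 40 N, if the wrist force passes 120 N, or if a joint passes its speed limit or range.

ROBOT

A 7-joint arm with a two-finger parallel gripper is mounted at the origin on the work surface. World frame = base frame: x ahead of the robot, y to its left, z up, the work surface at z = 0. Lengths are in m, angles in rad, forces in N, time in s.
With the tool pointing down it reaches from about 0.4 to 0.9 m from the base axis. Payload 5.6 kg.
Tool frame: the origin (TCP) lies midway between the tips of the shut fingers; the grasp point (between the pads) lies 19 mm behind it; z points along the fingers, y is the direction in which the jaws open and shut (so a half turn about z gives the same grasp; the last joint's range is limited). The gripper opens to 92 mm and grips with 3 to 60 N. Pads are 20 mm wide; open, the fingers measure 128 mm over their backs; the gripper's body (75 mm by 189 mm) begins 69 mm behind the grasp point.
Start: joints at [1.068, 0.468, -0.012, 1.603, 0.006, 1.071, -0.056], TCP at [0.288, -0.583, 0.184] pointing down, gripper open.
Joint ranges: [-2.53, 2.53], [-0.31, 2.02], [-1.57, 1.55], [0.28, 2.44], [-1.29, 4.43], [0.15, 1.84], [-2.92, 2.92]. Speed limits (rad/s): [2.57, 2.57, 3.14, 3.14, 3.14, 3.14, 3.14].

INTERFACE

Orientations are given as a rotation vector (axis times angle).
In Python, from plant import bot gives the robot as it stands. Calls block until the motion is done:
- bot.move_to(position, orientation): joint-space move of the TCP to a pose.
- bot.servo_line(position, frame=None, max_speed=0.15, stop_force=None): straight line of the TCP; frame=None keeps the orientation; max_speed is the mean speed in m/s. With stop_force (N) it stops when the force on the tool has changed by that much, and returns True; else False.
- bot.move_joints(angles): joint-space move.
- bot.release() and bot.close_gripper(grip_force=None): open the fingers fully, or close them until they stop; grip_force is the grip in N (None keeps the last).
- bot.wait(seconds).
- bot.inverse_kinematics(position, orientation): joint angles nearest the present ones, or None.
- bot.read_state(): the state.
- bot.camera(name): name is "scene" or "top" or "wrist"; returns the picture (384x512x3 uint8, red, green, blue); there is no depth.
- bot.camera_info(name): a dict with "fx", "fy", "cx", "cy" (pixels), "camera_from_world" (4x4, takes a point from world to camera coordinates). Camera axes: x right, y down, z forward; pixel columns grow to the right and rows downward; lengths in m; the calibration is good to about 2 mm. The wrist camera is an equidistant fisheye: a pixel r from the principal point sees the ray r / f radians off the axis. A picture is of the moment at which its call begins: read the wrist's pose just before it. camera_info takes no time and is no camera call; for the wrist camera it gives the pose at the moment of the call.
A pose or a line that the arm cannot do raises bot.Unreachable and nothing moves.
- bot.finish_job(): hands the job in, once; it reports no verdict.
Trained networks look in the newest picture that a camera, given by its name, has taken for a name from the list of things; names that differ only in an ending like _2 or _b are one class to them, and where a whole thing is asked for, a point or a joint stands for the part that bears it (a point fixed in the world has none). Each returns a list of dicts, best first, with "score" (0 to 1); they miss things now and then, are a little off and sometimes report something else, mostly with a low value. They report only what shows in the picture. A call takes as long as a camera call.
- bot.find_in(label, camera): "uv" ([column, row] in pixels, amid what is visible of it).
- bot.masks_of(label, camera): "pixels" (384x512 bool, what is visible of it) and "uv" ([column, row] in pixels, amid what is visible of it).
- bot.tip_of(label, camera): "uv" ([column, row] in pixels: a listed point, or the origin of a listed thing).
The state is a dict: "clock": time; "q": joint angles; "joint_vel": joint speeds; "joint_efforts": joint torques, N m; "position": TCP position; "orientation": TCP orientation; "wrist_force": force on the tool from outside, world axes, zero at the start; "torque": the same for the moment, N m; "gripper_width": opening from 0.0 (shut) to 1.0 (fully open).
Only numpy, scipy, OpenCV 4.12 (cv2) and the standard library are available. Lean on these libraries where they do the work, as an engineer would, in place of code of your own. Each camera call takes 0.05 s, during which the arm holds its last target.

## Working session

There is one attempt and no reset: what is moved stays moved. The work goes in short steps, each a Python script; the robot and the scene stay as the last script left them, time stands still between calls to the robot, and variables do not carry over. Pictures are saved under pics/ and viewed, and the job is handed in when it is done.

```bash
ls; mkdir -p pics; python3 - <<'E'
from plant import bot
import cv2, numpy as np
for c in ["scene","top"]:
    im=bot.camera(c); cv2.imwrite(f"pics/{c}0.png",im[:,:,::-1])
    i=bot.camera_info(c); print(c,i["fx"],i["cx"],i["cy"]); print(np.round(i["camera_from_world"],3))
    for l in ["lift","platform_top","cover_knob","mat","white_cup_mid","orange_cup_mid","tamper_mid","pitcher_mid","jar_mid","glass_mid","spoon_mid","knock_box"]:
        try: r=bot.tip_of(l,c); print(l,[(np.round(d["uv"],1).tolist(),round(d["score"],2)) for d in r[:3]])
        except Exception as e: print(l,e)
print(bot.read_state())
E
```

```text
pics
scene 383.8117364260541 258.305259513203 193.8933790258103
[[ 0.12   0.993 -0.017 -0.107]
 [ 0.686 -0.095 -0.721 -0.303]
 [-0.718  0.075 -0.693  1.864]
 [ 0.     0.     0.     1.   ]]
lift [([235.9, 231.4], 0.72)]
platform_top []
cover_knob [([234.5, 199.0], 0.89), ([334.0, 203.0], 0.45)]
mat [([146.2, 201.5], 0.64)]
white_cup_mid [([289.2, 180.8], 0.7)]
orange_cup_mid [([335.2, 200.1], 0.8)]
tamper_mid [([237.3, 175.0], 0.46), ([328.4, 174.2], 0.44)]
pitcher_mid [([269.6, 251.2], 0.65), ([323.5, 241.0], 0.49)]
jar_mid [([324.6, 240.1], 0.77)]
glass_mid [([327.4, 173.2], 0.52)]
spoon_mid [([238.0, 175.0], 0.61), ([120.6, 235.5], 0.57)]
knock_box [([365.9, 166.5], 0.82)]
top 436.80097328867834 250.897171062032 193.3895697603508
[[ 0.021 -1.    -0.007  0.03 ]
 [-0.99  -0.02  -0.141  0.576]
 [ 0.141  0.01  -0.99   1.34 ]
 [ 0.     0.     0.     1.   ]]
lift [([279.1, 175.2], 0.59)]
platform_top []
cover_knob [([281.5, 169.6], 0.96)]
mat [([387.0, 242.4], 0.87)]
white_cup_mid [([200.2, 235.6], 0.71)]
orange_cup_mid [([161.7, 195.7], 0.55), ([408.3, 189.5], 0.54)]
tamper_mid [([270.2
[... 259 characters left out ...]
 array([ 1.06799069,  0.46747704, -0.01159916,  1.60269098,  0.00598507,
        1.07143438, -0.05631523]), 'joint_vel': array([-6.57399082e-05, -5.73731212e-04, -8.45473406e-04, -2.48407459e-03,
        8.17222753e-04,  1.83391240e-03,  4.24525313e-04]), 'joint_efforts': array([-2.14094284e-04, -5.20421541e+01, -1.25767567e-02, -2.44054466e+01,
       -5.66121947e-02,  1.13651936e-02,  3.09303073e-05]), 'position': array([ 0.28841794, -0.58251125,  0.18411101]), 'orientation': array([ 3.05893595e+00,  7.15763477e-01, -3.02806065e-05]), 'wrist_force': array([ 0.37142828, -0.33289065,  0.33904332]), 'torque': array([ 0.04041642,  0.00661627, -0.05003049]), 'gripper_width': 1.0001472657786226}
```

View pics/scene0.png

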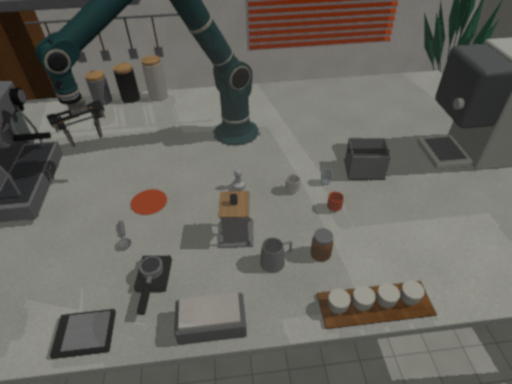

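View pics/top0.png

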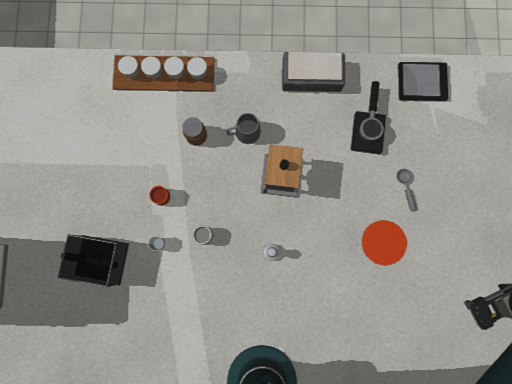

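```bash
cat > h.py <<'E'
from plant import bot
import cv2, numpy as np
from scipy.spatial.transform import Rotation as R
def ray(cam,uv,info=None):
    i=info or bot.camera_info(cam); T=np.array(i["camera_from_world"]); Ri=T[:3,:3].T; o=-Ri@T[:3,3]
    x=(uv[0]-i["cx"])/i["fx"]; y=(uv[1]-i["cy"])/i["fy"]
    if cam=="wrist":
        r=np.hypot(x,y); d=np.array([x/r*np.sin(r),y/r*np.sin(r),np.cos(r)]) if r>1e-9 else np.array([0,0,1.])
    else: d=np.array([x,y,1.])
    return o,Ri@d
def on_z(cam,uv,z,info=None):
    o,d=ray(cam,uv,info); return o+d*(z-o[2])/d[2]
def proj(cam,p,info=None):
    i=info or bot.camera_info(cam); T=np.array(i["camera_from_world"]); c=T[:3,:3]@np.asarray(p)+T[:3,3]
    if cam=="wrist":
        th=np.arctan2(np.hypot(c[0],c[1]),c[2]); k=th/max(np.hypot(c[0],c[1]),1e-9); a,b=c[0]*k,c[1]*k
    else: a,b=c[0]/c[2],c[1]/c[2]
    return np.array([i["cx"]+i["fx"]*a,i["cy"]+i["fy"]*b])
E
python3 - <<'E'
from h import *
Z={"cover_knob":.177,"mat":.0,"white_cup_mid":.031,"orange_cup_mid":.031,"tamper_mid":.046,"jar_mid":.05,"glass_mid":.0275,"pitcher_mid":.0475,"knock_box":0,"lift":0}
P={"scene":dict(lift=[235.9,231.4],cover_knob=[234.5,199],mat=[146.2,201.5],white_cup_mid=[289.2,180.8],orange_cup_mid=[335.2,200.1],tamper_mid=[237.3,175],jar_mid=[324.6,240.1],glass_mid=[327.4,173.2],pitcher_mid=[269.6,251.2],knock_box=[365.9,166.5]),
"top":dict(lift=[279.1,175.2],cover_knob=[281.5,169.6],mat=[387,242.4],white_cup_mid=[200.2,235.6],orange_cup_mid=[161.7,195.7],tamper_mid=[270.2,251.8],jar_mid=[195.6,131.4],glass_mid=[157.3,244.6],pitcher_mid=[248.7,129.4],knock_box=[101.4,257.9])}
for l in Z: print(l,*[np.round(on_z(c,P[c][l],Z[l]),3) for c in P])
E
```

```text
cover_knob [ 0.646 -0.047  0.177] [ 0.627 -0.046  0.177]
mat [ 0.431 -0.393  0.   ] [ 0.432 -0.396  0.   ]
white_cup_mid [0.422 0.183 0.031] [0.44  0.198 0.031]
orange_cup_mid [0.555 0.338 0.031] [0.564 0.326 0.031]
tamper_mid [ 0.374 -0.023  0.046] [ 0.394 -0.022  0.046]
jar_mid [0.756 0.244 0.05 ] [0.771 0.223 0.05 ]
glass_mid [0.394 0.349 0.028] [0.409 0.333 0.028]
pitcher_mid [0.776 0.053 0.048] [0.782 0.053 0.048]
knock_box [0.343 0.535 0.   ] [0.363 0.516 0.   ]
lift [ 0.634 -0.051  0.   ] [ 0.643 -0.049  0.   ]
```

```bash
cat >> h.py <<'E'
def down(yaw): return (R.from_euler('z',yaw)*R.from_euler('x',np.pi)).as_rotvec()
def snap(cam,name,labels=(),fn="tip_of"):
    i=bot.camera_info(cam); im=bot.camera(cam); cv2.imwrite(f"pics/{name}.png",im[:,:,::-1])
    out={}
    for l in labels:
        r=getattr(bot,fn)(l,cam); out[l]=r
        if fn!="masks_of": print(l,[(np.round(d["uv"],1).tolist(),round(d["score"],2)) for d in r[:3]])
    return i,im,out
E
python3 - <<'E'
from h import *
bot.camera("top")
m=bot.masks_of("cover_knob","top")[0]; print(m["score"],m["pixels"].sum())
pts=np.argwhere(m["pixels"])[:,::-1]
W=np.array([on_z("top",p,.158)[:2] for p in pts],np.float32); print(cv2.minAreaRect(W))
bot.move_to([0.60,-0.047,0.36],down(0))
s=bot.read_state(); print(s["clock"],s["position"],s["q"])
i,im,o=snap("wrist","w1",["cover_knob","lift","platform_top"])
print(on_z("wrist",o["cover_knob"][0]["uv"],.177,i))
m=bot.masks_of("cover_knob","wrist")[0]
pts=np.argwhere(m["pixels"])[:,::-1]
W=np.array([on_z("wrist",p,.158,i)[:2] for p in pts],np.float32); print(m["score"],cv2.minAreaRect(W))
T=i["camera_from_world"];print(np.round(-T[:3,:3].T@T[:3,3],3))
E
```

```text
0.58 1312
((0.6423059701919556, -0.050818294286727905), (0.09787768125534058, 0.11960533261299133), 85.84741973876953)
3.7 [ 0.59986883 -0.04820805  0.35961681] [ 0.26597896  0.28930877 -0.31248289  1.47552751  0.08961128  1.39141956
 -1.62283794]
cover_knob [([259.6, 139.7], 0.76)]
lift []
platform_top []
[ 0.6468107  -0.05141939  0.177     ]
0.69 ((0.6428196430206299, -0.049013007432222366), (0.1009158045053482, 0.1201452761888504), 84.71046447753906)
[ 0.671 -0.048  0.56 ]
```

View pics/w1.png

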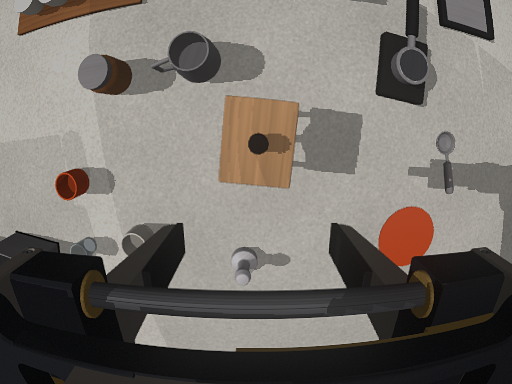

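```bash
python3 - <<'E'
from h import *
yaw=-.08; o=down(yaw); c=[.6435,-.0498]
bot.move_to([*c,.26],o)
bot.servo_line([*c,.163],max_speed=.12)
bot.close_gripper(20); s=bot.read_state(); print(s["clock"],s["gripper_width"],s["position"],s["wrist_force"])
bot.servo_line([*c,.19],max_speed=.06)
bot.servo_line([*c,.26],max_speed=.15)
s=bot.read_state(); print(s["clock"],s["gripper_width"],s["wrist_force"])
bot.camera("scene");im=bot.camera("wrist"); cv2.imwrite("pics/w2.png",im[:,:,::-1])
E
```

```text
6.775 0.0032040956589455727 [ 0.64350822 -0.04978329  0.16299458] [-1.14681927  0.58054114 -0.25112547]
7.9917 0.0011622737081593685 [-0.65831473  0.54513065  0.15850011]
```

View pics/w2.png

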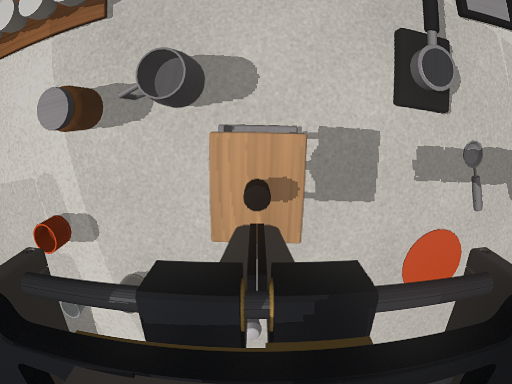

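```bash
python3 - <<'E'
from h import *
bot.release()
i,im,o=snap("wrist","w3",["cover_knob"])
print(on_z("wrist",o["cover_knob"][0]["uv"],.177,i))
m=bot.masks_of("cover_knob","wrist")[0]
pts=np.argwhere(m["pixels"])[:,::-1]
W=np.array([on_z("wrist",p,.158,i)[:2] for p in pts],np.float32); print(m["score"],cv2.minAreaRect(W))
s=bot.read_state(); print(s["position"],proj("wrist",s["position"],i), proj("wrist",[.6435,-.0498,.194],i),proj("wrist",[.6435,-.0498,.160],i))
T=i["camera_from_world"]; print(np.round(T,3), T[:3,:3]@s["position"]+T[:3,3])
bot.camera("top");r=bot.tip_of("cover_knob","top");print(r[0]["uv"],on_z("top",r[0]["uv"],.177))
E
```

```text
cover_knob [([255.6, 196.5], 0.64)]
[ 0.64113476 -0.0479495   0.177     ]
0.92 ((0.6429163217544556, -0.04945769160985947), (0.09966424107551575, 0.11951357871294022), 84.12788391113281)
[ 0.64349729 -0.04975748  0.25999438] [257.27922089 222.23856121] [257.2913148  198.48024375] [257.273938   190.06001806]
[[-0.08  -0.997 -0.002  0.003]
 [-0.965  0.077  0.252  0.577]
 [-0.251  0.022 -0.968  0.626]
 [ 0.     0.     0.     1.   ]] [0.00050696 0.01806604 0.21187882]
[284.3, 166.3] [ 0.63655814 -0.05396021  0.177     ]
```

View pics/w3.png

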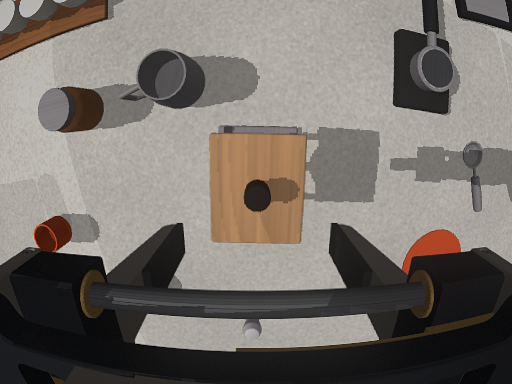

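```bash
python3 - <<'E'
from h import *
c=[.6425,-.0498]
bot.servo_line([*c,.163],max_speed=.12)
a=bot.camera("wrist"); s=bot.camera("scene"); t=bot.camera("top")
cv2.imwrite("pics/w4.png",a[:,:,::-1])
s=cv2.resize(s[150:270,170:330],None,fx=4,fy=4,interpolation=cv2.INTER_CUBIC);cv2.imwrite("pics/s4.png",s[:,:,::-1])
print(bot.read_state()["wrist_force"])
E
```

```text
[ 0.57352828  0.42937881 -0.52686023]
```

View pics/w4.png

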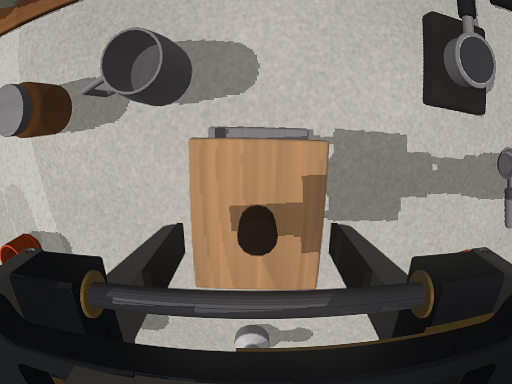

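View pics/s4.png

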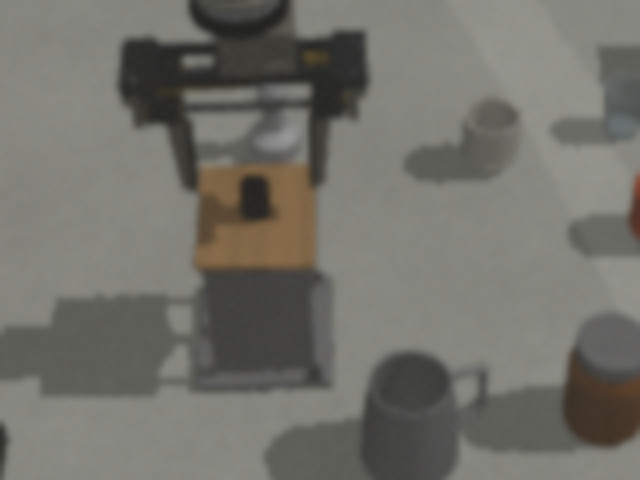

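```bash
python3 - <<'E'
from h import *
s=bot.read_state();p=s["position"];print(p, R.from_rotvec(s["orientation"]).as_matrix().round(3))
y=R.from_rotvec(s["orientation"]).as_matrix()[:,1]
for k in (-.046,0,.046):
  q=proj("scene",p+k*y); print("scene tip",q,(q-[170,150])*4, proj("wrist",p+k*y))
for z in (.158,.194):
  print(z,(proj("scene",[.6425,-.0495,z])-[170,150])*4, proj("wrist",[.6425,-.0495,z]))
for dx in(-.06,.06):
  for dy in (-.05,.05):
    q=np.array([.6425+dx-.08*-dy*0,-.0495+dy,.158]); print((proj("scene",q)-[170,150])*4,proj("wrist",q))
E
```

```text
[ 0.64314434 -0.04977134  0.16402899] [[ 0.997 -0.08   0.002]
 [-0.08  -0.997 -0.   ]
 [ 0.002 -0.    -1.   ]]
scene tip [247.47378985 200.80276732] [309.89515938 203.21106928] [193.87078505 221.81584919]
scene tip [233.73844095 201.35265886] [254.95376382 205.41063542] [257.2985932 222.2188799]
scene tip [219.98616568 201.90322803] [199.94466271 207.61291213] [320.70854737 221.85418019]
0.158 [255.6577949 209.9227511] [256.99562198 220.35032223]
0.194 [253.00293884 179.07821972] [256.96854069 239.22223747]
[192.90833099 166.81532829] [323.82120284 284.12300261]
[307.85583095 155.97033502] [202.34499422 292.65952625]
[199.52905038 267.93798707] [321.29181395 133.33464895]
[322.35376412 255.74133131] [179.96039118 144.96236201]
```

```bash
python3 - <<'E'
from h import *
c=[.6425,-.0498]
r=bot.servo_line([*c,.145],max_speed=.03,stop_force=2.5)
s=bot.read_state();print(r,s["position"],s["wrist_force"],s["clock"])
im=bot.camera("scene");im=cv2.resize(im[150:270,170:330],None,fx=4,fy=4,interpolation=cv2.INTER_CUBIC);cv2.imwrite("pics/s5.png",im[:,:,::-1])
E
```

```text
False [ 0.64260792 -0.049749    0.14501008] [0.29582968 0.51524131 1.37046833] 11.575
```

View pics/s5.png

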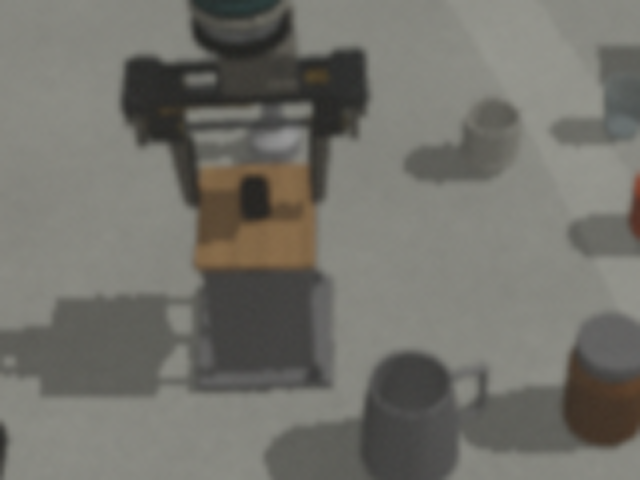

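```bash
python3 - <<'E'
from h import *
im=bot.camera("wrist");im2=cv2.resize(im[180:320,100:410],None,fx=2.5,fy=2.5,interpolation=cv2.INTER_CUBIC);cv2.imwrite("pics/w6.png",im2[:,:,::-1])
im=bot.camera("top");im2=cv2.resize(im[120:240,220:350],None,fx=5,fy=5,interpolation=cv2.INTER_CUBIC);cv2.imwrite("pics/t6.png",im2[:,:,::-1])
E
```

```text
(no output)
```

View pics/w6.png

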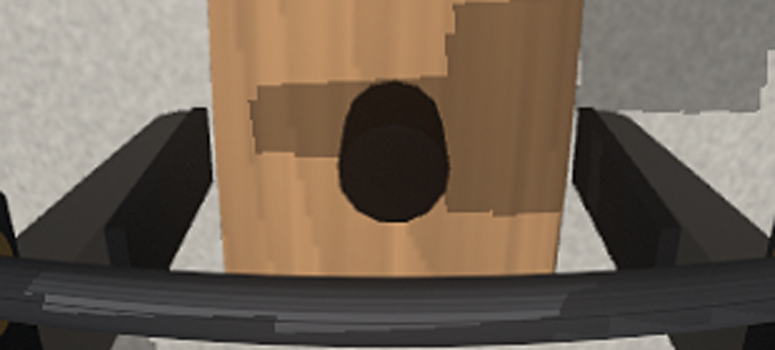

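View pics/t6.png

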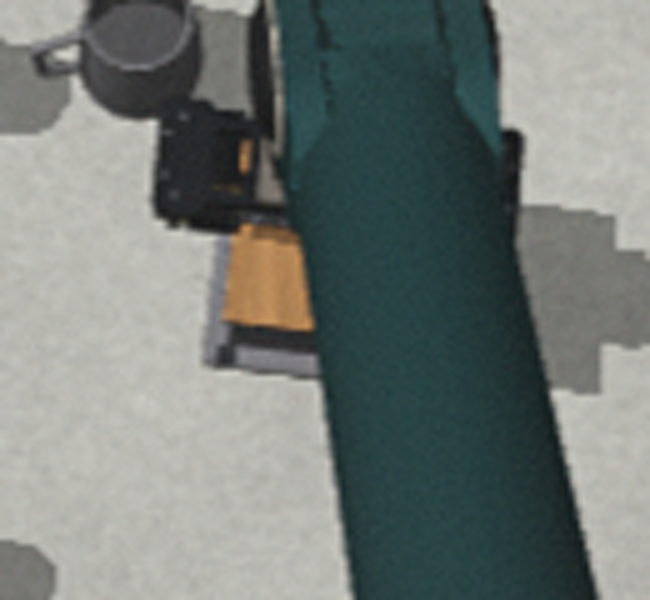

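```bash
python3 - <<'E'
from h import *
s=bot.read_state();p=s["position"];M=R.from_rotvec(s["orientation"]).as_matrix()
for d in (0,.01,.015,.02,.025,.03):
  for dx in (-.01,.01):
    print(d,dx,[np.round((proj("wrist",p+M@[dx,k,-d])-[100,180])*2.5) for k in (-.046,.046)],[np.round((proj("scene",p+M@[dx,k,-d])-[170,150])*4) for k in (-.046,.046)])
E
```

```text
0 -0.01 [array([237., 137.]), array([550., 137.])] [array([310., 210.]), array([202., 215.])]
0 0.01 [array([233.,  72.]), array([554.,  72.])] [array([311., 227.]), array([201., 231.])]
0.01 -0.01 [array([230., 150.]), array([556., 150.])] [array([310., 202.]), array([201., 206.])]
0.01 0.01 [array([225.,  82.]), array([561.,  82.])] [array([310., 219.]), array([200., 223.])]
0.015 -0.01 [array([226., 157.]), array([560., 157.])] [array([310., 198.]), array([201., 202.])]
0.015 0.01 [array([221.,  88.]), array([565.,  88.])] [array([310., 214.]), array([200., 219.])]
0.02 -0.01 [array([223., 164.]), array([564., 164.])] [array([310., 193.]), array([200., 198.])]
0.02 0.01 [array([217.,  94.]), array([570.,  94.])] [array([310., 210.]), array([199., 215.])]
0.025 -0.01 [array([219., 172.]), array([568., 172.])] [array([309., 189.]), array([200., 194.])]
0.025 0.01 [array([213., 100.]), array([574., 100.])] [array([310., 206.]), array([199., 210.])]
0.03 -0.01 [array([215., 180.]), array([572., 180.])] [array([309., 185.]), array([199., 189.])]
0.03 0.01 [array([208., 107.]), array([579., 107.])] [array([310., 202.]), array([198., 206.])]
```

```bash
python3 - <<'E'
from h import *
c=[.6425,-.0498]
r=bot.servo_line([*c,.122],max_speed=.03,stop_force=2.5)
s=bot.read_state();print(r,s["position"],s["wrist_force"],s["clock"])
im=bot.camera("wrist");cv2.imwrite("pics/w7.png",im[:,:,::-1])
E
```

```text
True [ 0.64233716 -0.04980231  0.12799325] [-0.05331717  0.04694966  4.40811627] 12.3
```

View pics/w7.png

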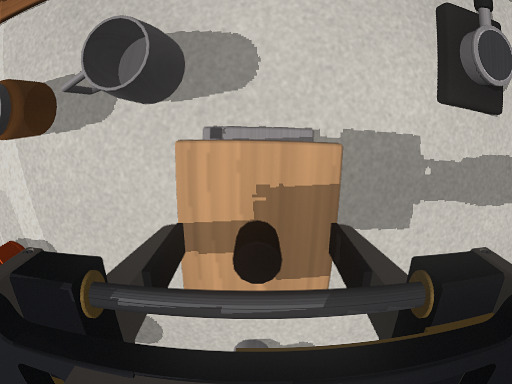

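```bash
python3 - <<'E'
from h import *
c=[.6425,-.0498]
bot.servo_line([*c,.131],max_speed=.05)
bot.close_gripper(20); s=bot.read_state(); print(s["clock"],s["gripper_width"],s["position"],s["wrist_force"])
if s["gripper_width"]>.1:
    bot.servo_line([*c,.155],max_speed=.06)
    bot.servo_line([*c,.23],max_speed=.15)
s=bot.read_state(); print(s["clock"],s["gripper_width"],s["wrist_force"])
i,im,o=snap("wrist","w8",["platform_top","lift"])
E
```

```text
13.6083 0.276805180259969 [ 0.64248395 -0.04984302  0.13100678] [-0.02598014 -0.34860186 -0.14928687]
14.8083 0.2798011118189328 [-1.04590951  0.20738369 -2.60533135]
platform_top []
lift []
```

View pics/w8.png

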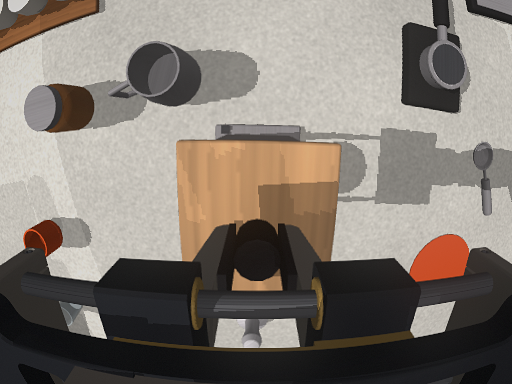

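```bash
python3 - <<'E'
from h import *
o=down(-.08); c=[.4315,-.3945]
bot.move_to([*c,.10],o)
bot.servo_line([*c,.02],max_speed=.12)
r=bot.servo_line([*c,-.016],max_speed=.03,stop_force=1.5)
s=bot.read_state(); print(r,s["clock"],s["position"],s["wrist_force"])
bot.release(); bot.servo_line([*c,.10],max_speed=.2)
bot.move_to([0.46,0.10,0.25],down(0))
print(bot.read_state()["clock"])
i,im,d=snap("top","t9",["cover_knob","platform_top","lift","white_cup_mid"])
print(on_z("top",d["cover_knob"][0]["uv"],.038))
if d["platform_top"]: print(on_z("top",d["platform_top"][0]["uv"],.135))
i,im,d=snap("wrist","w9",["white_cup_mid","orange_cup_mid","platform_top","lift"])
for l,z in (("white_cup_mid",.031),("orange_cup_mid",.031),("platform_top",.135)):
    for x in d[l]: print(l,on_z("wrist",x["uv"],z,i))
E
```

```text
True 18.2167 [ 0.4313063  -0.39424974 -0.00822218] [0.65493501 0.13140239 3.16897332]
21.8417
cover_knob [([392.1, 243.2], 0.7)]
platform_top [([281.5, 166.0], 0.89)]
lift [([277.7, 178.4], 0.69)]
white_cup_mid [([203.5, 237.8], 0.55), ([391.7, 244.5], 0.55)]
[ 0.4282733  -0.40078581  0.038     ]
[ 0.64602681 -0.04841775  0.135     ]
white_cup_mid [([193.1, 184.2], 0.66)]
orange_cup_mid [([104.0, 103.2], 0.77)]
platform_top [([391.3, 31.8], 0.86)]
lift [([351.8, 55.7], 0.66)]
white_cup_mid [0.44113309 0.19336608 0.031     ]
orange_cup_mid [0.56941563 0.33247928 0.031     ]
platform_top [ 0.64192335 -0.05249561  0.135     ]
```

View pics/t9.png

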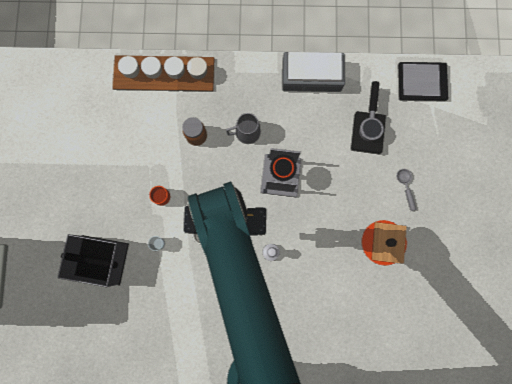

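View pics/w9.png

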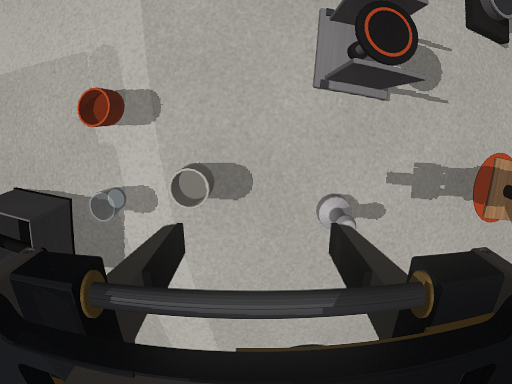

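```bash
python3 - <<'E'
from h import *
i=bot.camera_info("wrist")
im=cv2.imread("pics/w9.png"); hsv=cv2.cvtColor(im,cv2.COLOR_BGR2HSV)
def mask(x0,y0,x1,y1): 
    m=cv2.inRange(hsv,(0,120,90),(14,255,255))|cv2.inRange(hsv,(172,120,90),(180,255,255)); k=np.zeros_like(m);k[y0:y1,x0:x1]=m[y0:y1,x0:x1];return k
def world(m,z): return np.array([on_z("wrist",p,z,i)[:2] for p in np.argwhere(m)[:,::-1]],np.float32)
W=world(mask(355,0,425,65),.135); print(len(W),cv2.fitEllipse(W),cv2.minEnclosingCircle(W))
bot.camera("wrist")
for l in ("white_cup_mid","orange_cup_mid"):
    m=bot.masks_of(l,"wrist")[0]; c=m["pixels"].astype(np.uint8)
    print(l,m["score"],c.sum())
    # fit cup model silhouette: project cylinder, maximise IoU
    from scipy.optimize import minimize
    th=np.linspace(0,2*np.pi,48)
    def sil(x,y):
        P=[proj("wrist",[x+r*np.cos(t),y+r*np.sin(t),z],i) for r,z in ((.029,.062),(.029,.010),(.020,.0)) for t in th]
        h=cv2.convexHull(np.array(P,np.float32)); k=np.zeros_like(c); cv2.fillPoly(k,[np.round(h*16).astype(np.int32)],1,shift=4); return k
    def cost(v): k=sil(*v); return 1-(k&c).sum()/max((k|c).sum(),1)
    x0=on_z("wrist",m["uv"],.031,i)[:2]
    r=minimize(cost,x0,method="Nelder-Mead",options=dict(initial_simplex=[x0,x0+[.01,0],x0+[0,.01]],xatol=2e-4,fatol=1e-4)); print(x0,r.x,r.fun)
F=[]
for _ in range(10): bot.wait(.02);F.append(bot.read_state()["wrist_force"])
print(np.mean(F,0),np.std(F,0))
E
```

```text
460 ((0.6427575945854187, -0.04878496751189232), (0.057290252298116684, 0.05741964280605316), 98.00787353515625) ((0.6426903009414673, -0.048734504729509354), 0.03069869801402092)
white_cup_mid 0.65 1541
[0.43724247 0.19647069] [0.44227528 0.19414495] 0.0821917808219178
orange_cup_mid 0.82 1491
[0.5655233  0.34153926] [0.5632772  0.33451777] 0.08246153846153847
[-0.08669958 -0.18162067  0.06300299] [0.3903249  0.56994298 0.3518136 ]
```

```bash
cat >> h.py <<'E'
def fz(n=20):
    F=[]
    for _ in range(n): bot.wait(.02);F.append(bot.read_state()["wrist_force"])
    return np.mean(F,0),np.std(F,0)/np.sqrt(n)
E
python3 - <<'E'
from h import *
o=down(-.08); c=[.442,.194]
bot.move_to([*c,.10],o)
bot.servo_line([*c,-.008],max_speed=.15)
print(fz(10))
bot.close_gripper(15); s=bot.read_state(); print(s["clock"],s["gripper_width"],s["position"],s["wrist_force"])
bot.servo_line([*c,.10],max_speed=.15)
print(fz(20))
i,im,d=snap("wrist","w10",["white_cup_mid"],"masks_of")
print(bot.read_state()["clock"],proj("wrist",[*c,.13+.031-.0],i))
E
```

```text
(array([ 0.08861447,  0.2282463 , -0.04433093]), array([0.15382114, 0.13138628, 0.25426943]))
25.0417 0.6295347281358559 [ 0.44198325  0.19365657 -0.00796498] [ 0.48845889 -1.87781422  1.82746406]
(array([ 0.07154447, -0.06448229, -1.94866644]), array([0.13758787, 0.13625468, 0.10778602]))
26.3417 [257.35120149 260.96205577]
```

View pics/w10.png

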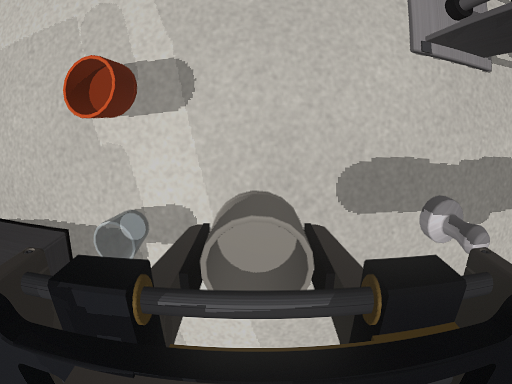

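```bash
python3 - <<'E'
from h import *
i=bot.camera_info("wrist");s=bot.read_state();p=s["position"]; print(p)
ux=np.array([np.cos(-.08),np.sin(-.08),0])
for e in (-.006,-.003,0,.003,.006):
  print(e,proj("wrist",p+[0,0,.070]+ux*(.029+e),i), proj("wrist",p+[0,0,.018]+ux*(.029+e),i))
im=cv2.imread("pics/w10.png")
print(im[185:225,257].tolist())
E
```

```text
[0.44182064 0.19403301 0.09972446]
-0.006 [257.4691913  225.87919284] [257.37190689 197.52172039]
-0.003 [257.47533505 219.8123822 ] [257.37517693 192.93094798]
0 [257.48130318 213.65890916] [257.37834301 188.3049263 ]
0.003 [257.48708162 207.42228526] [257.38140093 183.64551251]
0.006 [257.49265632 201.10640992] [257.3843466  178.95465624]
[[168, 175, 180], [166, 174, 178], [166, 174, 177], [168, 176, 180], [173, 180, 184], [148, 155, 158], [99, 105, 108], [86, 90, 93], [87, 92, 96], [82, 86, 90], [80, 85, 88], [80, 86, 88], [80, 85, 87], [81, 85, 88], [80, 85, 87], [80, 85, 88], [80, 85, 88], [80, 84, 88], [79, 84, 87], [80, 84, 88], [81, 85, 88], [81, 85, 88], [80, 85, 87], [80, 85, 88], [80, 85, 87], [80, 84, 88], [81, 85, 88], [80, 84, 88], [79, 84, 87], [79, 83, 86], [83, 88, 91], [114, 121, 125], [127, 135, 140], [123, 130, 135], [119, 127, 131], [117, 124, 129], [114, 120, 125], [117, 123, 128], [119, 127, 131], [120, 127, 132]]
```

```bash
python3 - <<'E'
from h import *
o=down(-.08); c=[.6437,-.0492]
bot.move_to([*c,.20],o)
bot.servo_line([*c,.135],max_speed=.1)
a=fz(15)
bot.servo_line([*c,.105],max_speed=.03)
b=fz(20)
bot.servo_line([*c,.0975],max_speed=.02)
d=fz(25); print(a,b,d,bot.read_state()["clock"],bot.read_state()["position"])
snap("scene","s11")
E
```

```text
(array([ 0.05097354, -0.04501861, -1.87046182]), array([0.14190016, 0.09458787, 0.12850661])) (array([ 0.93736636, -0.13864918, -0.64241267]), array([0.1058765 , 0.12710556, 0.09045983])) (array([ 0.38205977, -0.26528382, -0.03925834]), array([0.09745249, 0.08832364, 0.10273798])) 31.075 [ 0.64361514 -0.0491557   0.09752494]
```

```bash
python3 -c "
import cv2;im=cv2.imread('pics/s11.png');cv2.imwrite('pics/s11z.png',cv2.resize(im[150:270,170:330],None,fx=4,fy=4,interpolation=cv2.INTER_CUBIC))"
```

```text
(no output)
```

View pics/s11z.png

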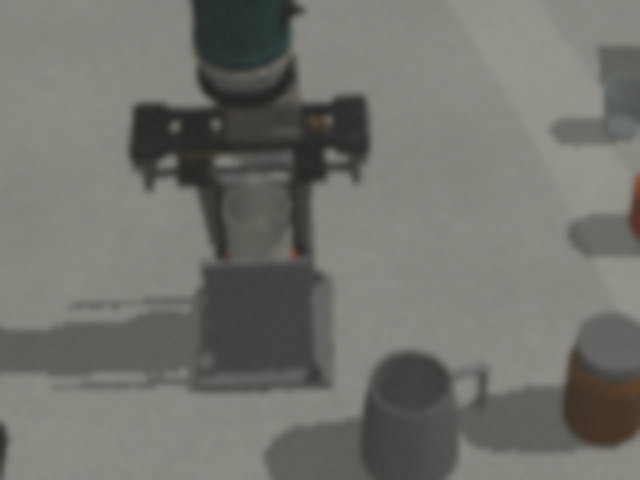

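```bash
python3 - <<'E'
from h import *
bot.release(); bot.wait(.4)
c=[.6437,-.0492]
bot.servo_line([*c,.22],max_speed=.15)
i,im,d=snap("wrist","w12",["white_cup_mid","platform_top"])
print(bot.read_state()["clock"])
E
```

```text
white_cup_mid [([255.9, 189.5], 0.98)]
platform_top []
33.3
```

View pics/w12.png

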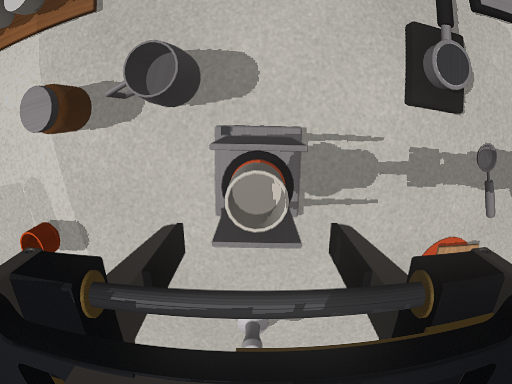

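```bash
python3 - <<'E'
from h import *
i=bot.camera_info("wrist")
im=cv2.imread("pics/w12.png"); g=cv2.cvtColor(im,cv2.COLOR_BGR2GRAY)
# scan outward for rim bright ring: cost = mean brightness along outer-mid rim circle r=.0273
th=np.linspace(0,2*np.pi,120)
gf=cv2.GaussianBlur(g,(0,0),.7).astype(np.float32)
def val(x,y,z,r):
    P=np.array([proj("wrist",[x+r*np.cos(t),y+r*np.sin(t),z],i) for t in th],np.float32)
    return cv2.remap(gf,P[:,0].reshape(1,-1),P[:,1].reshape(1,-1),cv2.INTER_LINEAR).mean()
from scipy.optimize import minimize
for z0 in (.1635,.1675,.1715):
  f=lambda v:-(val(v[0],v[1],z0,.0273))
  best=min((minimize(f,[a,b],method="Nelder-Mead",options=dict(initial_simplex=[[a,b],[a+.003,b],[a,b+.003]])) for a in(.64,.6445) for b in(-.052,-.047)),key=lambda r:r.fun)
  print(z0,best.x,best.fun)
m=cv2.inRange(cv2.cvtColor(im,cv2.COLOR_BGR2HSV),(0,0,170),(180,70,255));m[:160]=0;m[240:]=0;m[:,:215]=0;m[:,300:]=0
P=np.argwhere(m)[:,::-1]
n,l,st,_=cv2.connectedComponentsWithStats(m);k=1+np.argmax(st[1:,4]);print(st[k])
P=np.argwhere(l==k)[:,::-1]; H=cv2.convexHull(P.astype(np.float32))
print(cv2.fitEllipse(H))
for z0 in(.1635,.1675,.1715):
  W=np.array([on_z("wrist",p,z0,i)[:2] for p in H[:,0]],np.float32);print(z0,cv2.minEnclosingCircle(W),cv2.fitEllipse(W)[:2])
E
```

```text
0.1635 [ 0.64301392 -0.04811936] -176.25086975097656
0.1675 [ 0.64413403 -0.04827257] -167.50933837890625
0.1715 [ 0.64533219 -0.04848626] -150.0802459716797
[225 171  62  61 588]
((256.0974426269531, 200.74713134765625), (60.372047424316406, 63.04497528076172), 92.70252227783203)
0.1635 ((0.6430420279502869, -0.048124801367521286), 0.02854788862168789) ((0.6429998874664307, -0.048140380531549454), (0.056081462651491165, 0.05646389350295067))
0.1675 ((0.6441553235054016, -0.04822884127497673), 0.02810254693031311) ((0.6441138386726379, -0.04824414849281311), (0.055203575640916824, 0.05558004975318909))
0.1715 ((0.6452686190605164, -0.0483328253030777), 0.027657246217131615) ((0.6452277898788452, -0.048347923904657364), (0.054325710982084274, 0.05469618737697601))
```

```bash
cat >> h.py <<'E'
def fitcup(c,i,x0,zb=0):
    from scipy.optimize import minimize
    th=np.linspace(0,2*np.pi,48)
    def sil(x,y):
        P=[proj("wrist",[x+r*np.cos(t),y+r*np.sin(t),zb+z],i) for r,z in ((.029,.062),(.029,.010),(.020,.0)) for t in th]
        h=cv2.convexHull(np.array(P,np.float32)); k=np.zeros_like(c); cv2.fillPoly(k,[np.round(h*16).astype(np.int32)],1,shift=4); return k
    def cost(v): k=sil(*v); return 1-(k&c).sum()/max((k|c).sum(),1)
    x0=np.array(x0)
    r=minimize(cost,x0,method="Nelder-Mead",options=dict(initial_simplex=[x0,x0+[.01,0],x0+[0,.01]],xatol=2e-4,fatol=1e-4)); return r.x,r.fun
E
python3 - <<'E'
from h import *
o=down(-.08)
bot.move_to([.555,.333,.12],o)
i,im,d=snap("wrist","w13",["orange_cup_mid"],"masks_of")
m=d["orange_cup_mid"][0]; print(m["score"],m["uv"])
hsv=cv2.cvtColor(im,cv2.COLOR_RGB2HSV); col=(cv2.inRange(hsv,(0,100,40),(16,255,255))>0)|(cv2.inRange(hsv,(170,100,40),(180,255,255))>0)
n,l,st,ce=cv2.connectedComponentsWithStats(col.astype(np.uint8)); k=1+np.argmax(st[1:,4]); print(st[k],ce[k])
for c in (m["pixels"].astype(np.uint8),(l==k).astype(np.uint8)): print(fitcup(c,i,[.565,.3335]))
print(bot.read_state()["clock"])
E
```

```text
0.6 [251.7, 188.9]
[ 221  156   64   68 3341] [252.90841066 190.1215205 ]
(array([0.56381172, 0.3348361 ]), np.float64(0.049745618993781826))
(array([0.56307479, 0.33461058]), np.float64(0.054612337294850044))
34.9
```

View pics/w13.png

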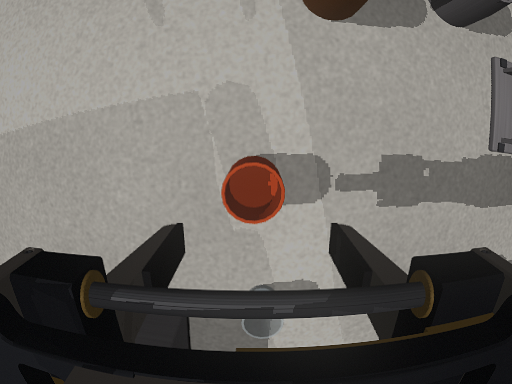

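```bash
python3 - <<'E'
from h import *
o=down(-.08); c=[.5636,.3347]
bot.servo_line([*c,-.008],frame=None,max_speed=.15)
bot.close_gripper(15); s=bot.read_state(); print(s["clock"],s["gripper_width"],s["position"],s["wrist_force"])
bot.servo_line([*c,.12],max_speed=.15)
print(fz(20))
i,im,d=snap("wrist","w14"); p=bot.read_state()["position"]
ux=np.array([np.cos(-.08),np.sin(-.08),0])
for e in (-.003,0,.003):
  print(e,proj("wrist",p+[0,0,.070]+ux*(.029+e),i), proj("wrist",p+[0,0,.018]+ux*(.029+e),i))
print(list(enumerate(im[180:230,257].tolist(),180)))
E
```

```text
36.5167 0.6290856917494847 [ 0.56372304  0.33459135 -0.00772448] [ 0.17728896 -1.2172045   3.41534577]
(array([-0.00221305, -0.14607561, -1.76687722]), array([0.10363201, 0.10966211, 0.09542339]))
-0.003 [257.46760385 219.7837178 ] [257.34524444 192.86445789]
0 [257.47332955 213.6234004 ] [257.34815137 188.23448817]
0.003 [257.47886433 207.37969868] [257.35095292 183.57106211]
[(180, [184, 180, 172]), (181, [184, 180, 173]), (182, [184, 180, 172]), (183, [184, 180, 172]), (184, [183, 179, 171]), (185, [182, 178, 169]), (186, [181, 176, 168]), (187, [180, 176, 168]), (188, [182, 178, 170]), (189, [188, 186, 178]), (190, [142, 133, 126]), (191, [82, 37, 25]), (192, [95, 45, 33]), (193, [92, 46, 35]), (194, [81, 43, 33]), (195, [82, 43, 33]), (196, [81, 41, 31]), (197, [83, 43, 33]), (198, [82, 41, 30]), (199, [83, 43, 32]), (200, [82, 41, 31]), (201, [82, 41, 30]), (202, [82, 41, 30]), (203, [82, 40, 29]), (204, [82, 40, 28]), (205, [81, 38, 28]), (206, [81, 39, 28]), (207, [82, 39, 28]), (208, [82, 40, 29]), (209, [81, 38, 27]), (210, [81, 38, 27]), (211, [81, 38, 26]), (212, [81, 38, 26]), (213, [81, 37, 27]), (214, [81, 38, 26]), (215, [104, 45, 28]), (216, [131, 55, 32]), (217, [139, 57, 32]), (218, [137, 56, 30]), (219, [139, 57, 32]), (220, [138, 55, 31]), (221, [129, 52, 29]), (222, [121, 48, 27]), (223, [120, 48, 27]), (224, [120, 48, 26]), (225, [120, 48, 25]), (226, [119, 46, 23]), (227, [120, 48, 25]), (228, [120, 47, 24]), (229, [120, 47, 25])]
```

View pics/w14.png

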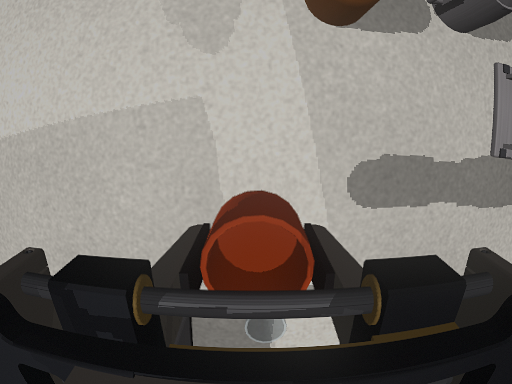

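```bash
python3 - <<'E'
from h import *
o=down(-.08); c=[.6437,-.0488]
bot.move_to([*c,.23],o)
bot.servo_line([*c,.168],max_speed=.1)
print(fz(15))
i,im,d=snap("wrist","w15")
bot.servo_line([*c,.150],max_speed=.03); print(fz(15))
bot.servo_line([*c,.132],max_speed=.03); print(fz(20))
snap("scene","s15"); im=cv2.imread('pics/s15.png');cv2.imwrite('pics/s15z.png',cv2.resize(im[130:250,170:330],None,fx=4,fy=4,interpolation=cv2.INTER_CUBIC))
print(bot.read_state()["clock"],bot.read_state()["position"])
E
```

```text
(array([-0.12953471, -0.02200818, -1.58078426]), array([0.11891227, 0.14726658, 0.17481123]))
(array([-0.19586098, -0.06295865, -1.62724829]), array([0.14643206, 0.11610638, 0.17977101]))
(array([-0.59366548,  0.10944305, -0.87117744]), array([0.1108653 , 0.11357912, 0.09915634]))
42.6083 [ 0.64361315 -0.04884476  0.13205803]
```

View pics/s15z.png

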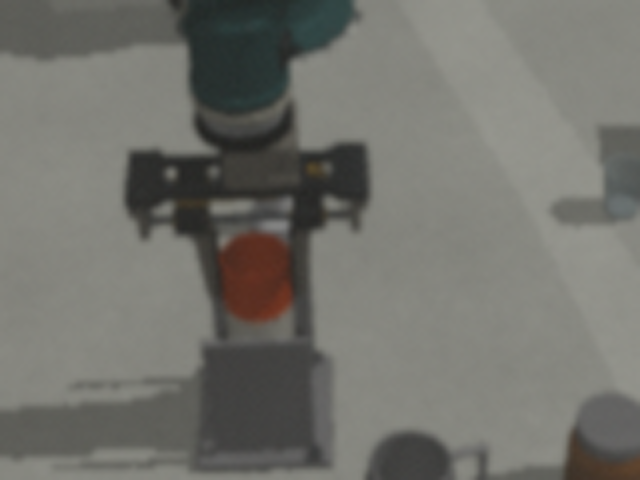

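```bash
python3 - <<'E'
from h import *
c=[.6437,-.0488]
bot.servo_line([*c,.1165],max_speed=.025); print(fz(30))
snap("wrist","w16")
snap("scene","s16"); im=cv2.imread('pics/s16.png');cv2.imwrite('pics/s16z.png',cv2.resize(im[130:250,170:330],None,fx=4,fy=4,interpolation=cv2.INTER_CUBIC))
print(bot.read_state()["clock"],bot.read_state()["position"])
E
```

```text
(array([ 0.20405649, -0.06279558,  0.05367422]), array([0.09678027, 0.1048531 , 0.07971181]))
43.975 [ 0.64379199 -0.0487606   0.11656951]
```

View pics/s16z.png

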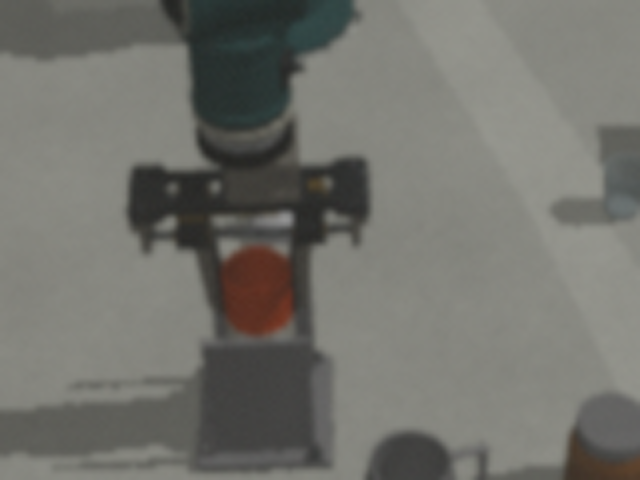

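View pics/w16.png

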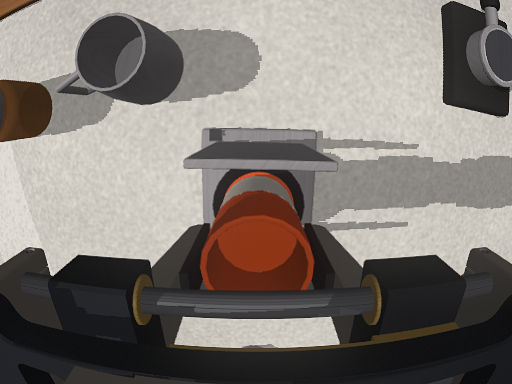

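Balanced and aligned. Releasing.

```bash
python3 - <<'E'
from h import *
c=[.6437,-.0488]
bot.release(); bot.wait(.5)
bot.servo_line([*c,.26],max_speed=.15)
i,im,d=snap("wrist","w17",["orange_cup_mid"],"masks_of")
m=d["orange_cup_mid"][0]; x0=c
for zb in(.120,.1245,.129): print(zb,fitcup(m["pixels"].astype(np.uint8),i,x0,zb))
snap("scene","s17",["cover_knob","orange_cup_mid"]); im=cv2.imread('pics/s17.png');cv2.imwrite('pics/s17z.png',cv2.resize(im[130:250,170:330],None,fx=4,fy=4,interpolation=cv2.INTER_CUBIC))
print(bot.read_state()["clock"])
E
```

```text
0.12 (array([ 0.64325444, -0.04820735]), np.float64(0.05110896817743493))
0.1245 (array([ 0.6442353 , -0.04749088]), np.float64(0.07776389756402247))
0.129 (array([ 0.6438808, -0.0471545]), np.float64(0.10464058234758866))
cover_knob [([146.1, 194.9], 0.91)]
orange_cup_mid [([236.4, 205.7], 0.57)]
46.4917
```

View pics/w17.png

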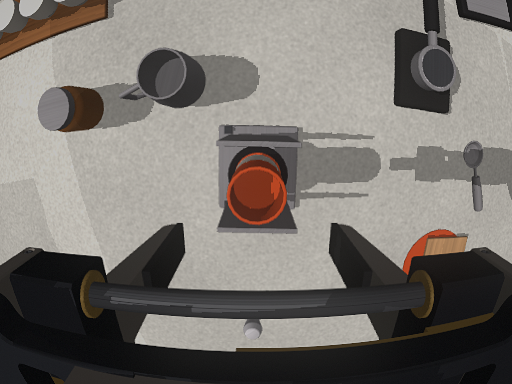

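View pics/s17z.png

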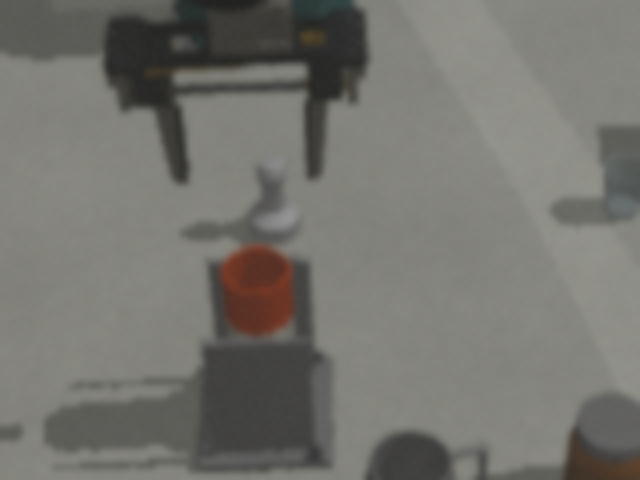

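The orange cup stands upright and seated on the white one. The cover is on the mat and the gripper is clear.

```bash
python3 - <<'E'
from h import *
bot.wait(.5); bot.finish_job(); print(bot.read_state()["clock"])
E
```

```text
the job is handed in; nothing more can be done
the job is handed in; nothing more can be done
```

The cover is on the orange mat, and the white cup is on the platform with the orange cup stacked on it. I handed the job in at about 47 s; the system gives no verdict, so the checks below are mine.

- **Cover:** it lies flat. My estimate of the knob from the top camera was about 7 mm from the mat centre (limit 45 mm).
- **White cup:** I let go with the net wrist force at about 0 N (-0.04 ± 0.10), about 29 mm down. The rim fit then put it about 1 mm from the platform centre.
- **Orange cup:** I let go with the net wrist force at about 0 N (0.05 ± 0.08), about 31 mm further down. The final fit put its centre within about 1 mm of the white cup's, and it looked upright and seated.
- **Other things:** I saw no bystander touched or moved, but I didn't measure their final positions.

**What went wrong or disagreed:**
- **First grasp of the cover knob:** it missed, and the cover did not move. The real fingertips turned out to sit about 30 mm behind the stated tool point. I confirmed this by touching down on the board and corrected for it from then on.
- **Orange cup's height:** the silhouette fitted best at the lowest height I tried, about 4 mm below what the gripper position implied. I put this down to network mask noise. The platform should be sunk about 60 mm, which I inferred from the force and arm position rather than measured directly.

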